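Slide the tray of coffee cups under the low stand

TASK

Put the tray of coffee cups away under the low board: push it along the table with the fingers, raised end last, until its leading end stops against the stand's back wall and only its raised end sticks out. The cups must stay standing on the tray and must not be touched; do not grip, lift or tip the tray, and leave everything else where it stands. Finish with the hand clear.

Things in the scene. Friction and masses are not known exactly. Their poses are not given: they have to be found in the camera images.
- tray: loose aluminium tray, 200 mm long (its x), 140 mm wide (its y), about 0.3 to 0.65 kg; origin under its centre. Its +x end leads. Side and front walls 20 mm high, the end wall at -x raised to 32 mm; walls 5 to 6 mm thick, floor 5 mm. It slides in any direction; at the start its +x is within about 0.55 rad of the stand's +x, the direction in which it goes in
- stand: fixed stand: plywood board, 155 mm along its x, 226 mm along its y, 12 mm thick, underside 58 mm above the table, on two white side blocks 156 mm apart (clear opening, centred on its x axis). Origin on the table under the board's centre. Open only at -x, which faces the robot's left (about world +y). With the tray fully home the tray's origin is at x = -37.5 mm, y = 0 in this frame; 60 mm of it stick out
- mouth (a point): middle of the board's lower front edge, above the opening: 58 mm above the table, 77.5 mm from the stand's origin towards its -x
- stop (a point): middle of the inner face of the white wall that closes the stand's back, 20 mm above the table, at x = +62.5 mm in the stand's frame; the tray's leading end stops against it
- cup0: white coffee cup, 56 mm across, 45 mm high, 90 g, loose, standing upright on the tray's floor (its rim about 50 mm above the table, so 8 mm below the board); origin under its centre. The one nearer the tray's leading end, about 53 mm ahead of its centre on its middle line
- cup1: white coffee cup, 56 mm across, 45 mm high, 90 g, loose, standing upright on the tray's floor (its rim about 50 mm above the table, so 8 mm below the board); origin under its centre. The one about the middle of the tray; some 55 mm between it and the raised end wall
- mortar: bystander: terracotta mortar bowl (140 mm across, 55 mm high) with a wooden pestle standing in it up to 135 mm above its foot, on top of the stand's board
- mug: bystander: steel mug, 76 mm across, 85 mm high, on the table near the robot; origin under its centre
- plates: bystander: stack of white plates, 160 mm across, 49 mm high; origin under its centre
- jar: bystander: amber glass jar with a brass cap, 60 mm across, 90 mm high; origin under its centre
- spoon: bystander: spoon lying on the table near the robot; origin at its middle
Not all that is in view belongs to the job. Leave any red look-alike of the tray alone.

How it is judged:
By the outcome, as a careful person would: the job done as asked, in the order asked, and still so for the second after the job is handed in, with the robot touching nothing.
It also fails if it takes over 72 s, if anything falls off the work surface, if the arm or the gripper's body presses on something with over 40 N, if the wrist force passes 120 N, or if a joint passes its speed limit or range.

ROBOT

A 7-joint arm with a two-finger parallel gripper is mounted at the origin on the work surface. World frame = base frame: x ahead of the robot, y to its left, z up, the work surface at z = 0. Lengths are in m, angles in rad, forces in N, time in s.
With the tool pointing down it reaches from about 0.425 to 0.825 m from the base axis. Payload 3.6 kg.
Tool frame: the origin (TCP) lies midway between the tips of the shut fingers; the grasp point (between the pads) lies 19 mm behind it (env.grip_point_offset is the distance from the TCP to the grasp point, in m); z points along the fingers, y is the direction in which the jaws open and shut (so a half turn about z gives the same grasp; the last joint's range is limited). The gripper opens to 85 mm and grips with 20 to 120 N. Pads are 22 mm wide; open, the fingers measure 114 mm over their backs; the gripper's body (76 mm by 85 mm) begins 54 mm behind the grasp point. The pads swing forward as they close: fully open they stand 13 mm farther back than shut.
Start: joints at [-1.357, 0.615, -0.013, 1.423, 0.008, 1.103, -0.04], TCP at [0.154, 0.631, 0.231] pointing down, gripper open.
Joint ranges: [-3.12, 3.12], [-0.3, 2.06], [-1.34, 1.32], [0.26, 2.42], [-1.36, 4.5], [0.01, 1.98], [-2.84, 2.84]. Speed limits (rad/s): [2.79, 2.79, 3.14, 3.14, 3.14, 3.14, 3.14].

INTERFACE

Orientations are given as a unit quaternion [w, x, y, z].
In Python, from station import env gives the robot as it stands. The module is installed in compiled form; this text tells all that it offers.
- The arm moves only by the shell command python3 -m handwheel 'ROWS' [FORCE]. ROWS is a JSON object of lists of equal length, an entry for each row: "dp": the shift along the tool's x, y, z in m, a list of three; "twist": the turn, a rotation vector about the tool's x, y, z in rad, a list of three; "jaw": the gripper command: -1 is fully open, 1 is shut, values between are in proportion. In form: {"dp": [[x, y, z], ...], "twist": [[ax, ay, az], ...], "jaw": [jaw, ...]}. A call has 1 to 10 rows; each row shifts and turns the commanded pose from where the row before left it, along the tool's axes as they then stand; what a row does not reach is not made up. A row lasts 1/10 s, in which the tool goes at most 50 mm and 8.59 degrees, less where a joint would pass 70% of its speed; a pose out of reach is approached as far as the arm can. A call with a gripper value outside its range is refused whole. The fingers move at their own pace and stop on an object; FORCE is the grip in N (left out, the last holds). Time passes only in rows, so rows that do not move let the fingers close. It gives the time, the measured TCP pose, the force and the opening at its end, in the units of the state.
- env.state(): the state, without advancing time (a new reading comes with each control period).
- env.get_image(name): name is "scene" or "top"; returns (picture, depth): 480x640x3 uint8, red, green, blue; 480x640 float32, m along the optical axis (not along the pixel's ray), 0 where there is no reading.
- env.camera_info(name): a dict with "camera_matrix" (3x3 intrinsics, pixels), "dist_coeffs" ([k1, k2, p1, p2, k3] as OpenCV has them; the pictures are not rectified), "R" (3x3) and "t" (3): a world point X has camera coordinates R X + t. Camera axes: x right, y down, z forward; pixel columns grow to the right and rows downward; lengths in m; the calibration is good to about 2 mm. A picture is of the moment at which its call begins. camera_info takes no time and is no camera call.
- env.close_job(): hands the job in, once; it reports no verdict.
The state is a dict: "time_s": time; "joint_pos": joint angles; "qvel": joint speeds; "joint_efforts": joint torques, N m; "position": TCP position; "tool_rot": TCP orientation; "ft_force": force on the tool from outside, world axes, zero at the start; "ft_torque": the same for the moment, N m; "width": opening from 0.0 (shut) to 1.0 (fully open).
Only numpy, scipy, OpenCV 4.12 (cv2) and the standard library are available. Lean on these libraries where they do the work, as an engineer would, in place of code of your own. Each camera call takes 0.05 s, during which the arm holds its last target.

## Working session

There is one attempt and no reset: what is moved stays moved. The work goes in short steps, Python scripts to look and compute and a shell command to move; the robot and the scene stay as the last step left them, time stands still between calls to the robot, and variables do not carry over. Pictures are saved under pics/ and viewed, and the job is handed in when it is done.

```bash
mkdir -p pics; cat > h.py <<'E'
import numpy as np, cv2
from station import env
def snap(n,tag):
    im,d=env.get_image(n); cv2.imwrite(f'pics/{tag}.png',im[:,:,::-1]); np.savez(f'pics/{tag}.npz',im=im,d=d); return im,d
def ray(n,uv):
    c=env.camera_info(n);K=np.array(c['camera_matrix']);D=np.array(c['dist_coeffs']);R=np.array(c['R']);t=np.array(c['t'])
    p=cv2.undistortPoints(np.array(uv,float).reshape(-1,1,2),K,D).reshape(-1,2)
    d=np.c_[p,np.ones(len(p))]@R; return -R.T@t,d
def onplane(n,uv,z):
    o,d=ray(n,uv); return o+d*((z-o[2])/d[:,2])[:,None]
def proj(n,X):
    c=env.camera_info(n);R=np.array(c['R'])
    return cv2.projectPoints(np.array(X,float).reshape(-1,1,3),cv2.Rodrigues(R)[0],np.array(c['t'],float),np.array(c['camera_matrix']),np.array(c['dist_coeffs']))[0].reshape(-1,2)
def cloud(n,d):
    v,u=np.mgrid[0:480,0:640]; o,r=ray(n,np.c_[u.ravel(),v.ravel()])
    return (o+r*d.ravel()[:,None]).reshape(480,640,3)
E
python3 - <<'E'
from h import *
snap('top','t0');snap('scene','s0')
s=env.state();print(s)
for n in('top','scene'):print(n,ray(n,[[320,240]]))
E
```

```text
{'time_s': 0.1, 'joint_pos': array([-1.3574791 ,  0.61585096, -0.01259401,  1.42477414,  0.00807643,
        1.1033826 , -0.04035003]), 'qvel': array([ 0.00040658, -0.00159712, -0.00026092, -0.00499481, -0.00044155,
       -0.00014029, -0.00039859]), 'joint_efforts': array([ 7.51812622e-04, -4.70384181e+01,  2.60069612e-01, -1.71571523e+01,
        1.01151594e-02,  5.85724207e-03, -1.65339699e-06]), 'position': array([0.15422003, 0.63072102, 0.23022381]), 'tool_rot': array([-1.30459432e-04,  1.19578363e-01,  9.92824061e-01, -1.17545915e-03]), 'ft_force': array([ 0.10779867,  0.19398871, -0.07833845]), 'ft_torque': array([-0.00619787, -0.00767157, -0.02342253]), 'width': 0.997887260231516}
top (array([0.41457374, 0.06524511, 1.00913452]), array([[ 0.17236489, -0.03698752, -0.9847178 ]]))
scene (array([ 1.35285637, -0.02438241,  1.08598917]), array([[-0.60888096,  0.08420823, -0.78880844]]))
```

View pics/t0.png

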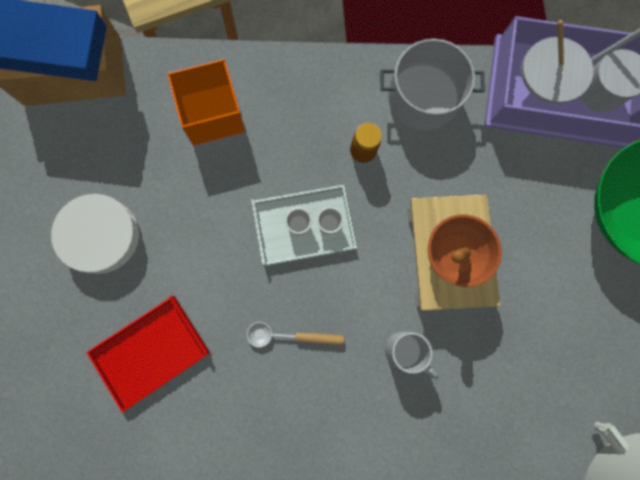

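View pics/s0.png

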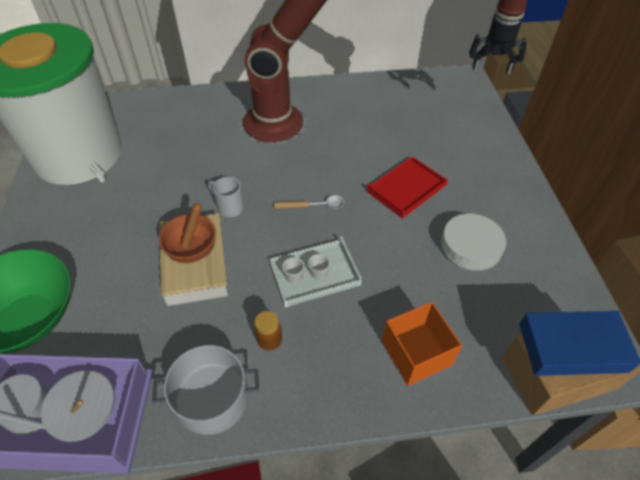

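The top picture shows two candidates for the tray. The pale aluminium one at (304,225) carries two cups and has its leading end to the right, towards the stand at (458,250). The red one at (150,353) is the empty look-alike. The pale one fits the description, so I'll enlarge it to confirm and then measure it.

```bash
python3 - <<'E'
from h import *
z=np.load('pics/t0.npz');im,d=z['im'],z['d']
c=im[175:325,235:515]; cv2.imwrite('pics/c0.png',cv2.resize(c[:,:,::-1],None,fx=2.8,fy=2.8,interpolation=cv2.INTER_CUBIC))
P=cloud('top',d)
np.set_printoptions(precision=4,suppress=True)
def stats(m,name):
    m=(m&(d>0)).astype(np.uint8); n,l,s,_=cv2.connectedComponentsWithStats(m)
    for i in range(1,n):
        if s[i][4]>150:
            q=P[l==i]; print(name,s[i],'med',np.median(q,0),'min',q.min(0),'max',q.max(0))
            r=cv2.minAreaRect(q[:,:2].astype(np.float32)*1000);print('   rect',r)
stats((P[...,2]>.055)&(P[...,2]<.085),'z55-85')
stats((P[...,2]>.014)&(P[...,2]<.055),'z14-55')
E
```

```text
z55-85 [   1   15  117   80 1132] med [0.8963 0.5383 0.0699] min [0.8741 0.4603 0.0551] max [1.0449 0.6797 0.0849]
   rect ((916.036865234375, 542.8975830078125), (117.8752670288086, 259.1634216308594), 40.48318862915039)
z55-85 [ 496   22  144  116 1468] med [ 0.8409 -0.4212  0.0698] min [ 0.8088 -0.6284  0.055 ] max [ 1.0518 -0.3365  0.085 ]
   rect ((869.4592895507812, -441.1376953125), (356.250244140625, 166.71849060058594), 47.10358810424805)
z55-85 [516  24  42  15 384] med [ 1.0373 -0.4226  0.0707] min [ 1.0298 -0.4689  0.0552] max [ 1.045  -0.3773  0.0848]
   rect ((1037.647216796875, -423.3050537109375), (92.05046844482422, 9.002941131591797), 80.52838134765625)
z55-85 [564  31  57  17 478] med [ 1.0195 -0.5376  0.0718] min [ 1.0097 -0.5883  0.055 ] max [ 1.032  -0.4741  0.085 ]
   rect ((1020.8060913085938, -531.2020263671875), (115.40684509277344, 7.155539512634277), 81.21614074707031)
z55-85 [397  43  74  58 700] med [ 0.9828 -0.2353  0.0708] min [ 0.8811 -0.2774  0.0551] max [ 1.0015 -0.1297  0.085 ]
   rect ((954.79443359375, -217.8135986328125), (156.3708953857422, 81.
[... 6114 characters left out ...]
6923828), 35.202232360839844)
z14-55 [295 332  50  12 412] med [0.3859 0.0237 0.0186] min [ 0.3756 -0.0235  0.014 ] max [0.3966 0.0767 0.0241]
   rect ((385.88934326171875, 26.594890594482422), (100.12060546875, 18.62124252319336), 87.02864074707031)
z14-55 [403 335  23  35 193] med [ 0.3555 -0.1735  0.0354] min [ 0.3293 -0.1799  0.0143] max [ 0.3951 -0.1397  0.0544]
   rect ((358.6628723144531, -163.35723876953125), (32.11799621582031, 67.24905395507812), 76.14014434814453)
z14-55 [588 422  32  58 657] med [ 0.1717 -0.5122  0.0357] min [ 0.1299 -0.5425  0.014 ] max [ 0.2399 -0.4904  0.0548]
   rect ((183.08810424804688, -519.53125), (42.34148025512695, 113.07868194580078), 80.9201431274414)
```

View pics/c0.png

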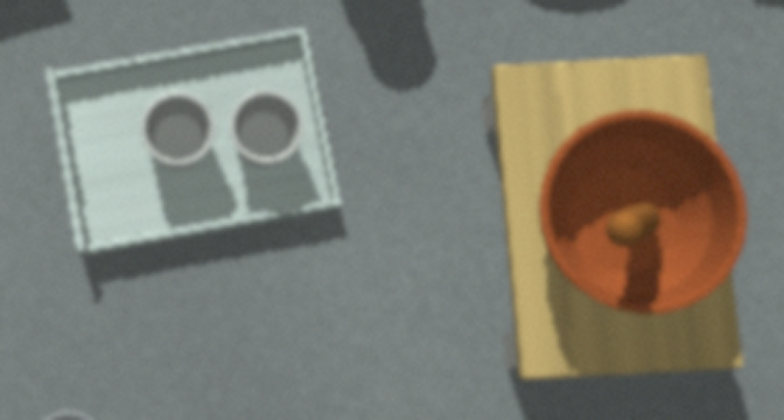

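The crop confirms it: a pale tray with two cups, leading end right, raised wall left at crop (65,160). The measured sizes agree with those given. The tray comes out at 140.7 x 200.4 mm and the board at 227.7 x 156.5 mm, at z = 70 mm. In the stand frame the tray is at about x=-296, y=+80 mm, yaw +7.6°.

My plan:
1. Push the tray's side square and onto the stand's axis with both parted fingers.
2. Push from the raised end until it stops against the back wall.

```bash
cat >> h.py <<'E'
np.set_printoptions(precision=4,suppress=True)
from scipy.spatial.transform import Rotation as Ro
S0=np.array([.5621,-.2382]);TH=np.deg2rad(3.894-90);SX=np.array([np.cos(TH),np.sin(TH)]);SY=np.array([-SX[1],SX[0]])
def w2s(p): p=np.asarray(p)[...,:2]-S0; return np.stack([p@SX,p@SY],-1)
def s2w(p): return S0+p[0]*SX+p[1]*SY
def tool():
    s=env.state();q=s['tool_rot'];R=Ro.from_quat([q[1],q[2],q[3],q[0]]).as_matrix();return s,R
def rep(goal=None,z=None,ydir=None):
    s,R=tool();p=s['position'];print('t',s['time_s'],'stand xy mm',w2s(p)*1000,'z',p[2],'F',s['ft_force'],'w',s['width'],'j',s['joint_pos'])
    Rt=R
    if ydir is not None:
        y=np.array([*ydir,0]);zz=np.array([0,0,-1.]);Rt=np.stack([np.cross(y,zz),y,zz],1);print('twist',Ro.from_matrix(R.T@Rt).as_rotvec())
    if goal is not None:
        d=np.array([*(s2w(np.array(goal))-p[:2]),(z if z is not None else p[2])-p[2]]);print('dp now',R.T@d,'dp after twist',Rt.T@d)
def tray(n,d):
    P=cloud(n,d);m=((P[...,2]>.014)&(P[...,2]<.06)).astype(np.uint8)
    m&=((P[...,1]>-.17)&(P[...,1]<.3)&(P[...,0]>.42)&(P[...,0]<.76)).astype(np.uint8)
    N,l,st,_=cv2.connectedComponentsWithStats(m)
    for i in range(1,N):
        if st[i][4]>150:
            q=w2s(P[l==i])*1000;r=cv2.minAreaRect(q.astype(np.float32));print('stand: n',st[i][4],'c',np.array(r[0]),'size',np.array(r[1]),'ang',r[2],'zmax',P[l==i][:,2].max(),'px',st[i][:4],'min',q.min(0),'max',q.max(0))
E
python3 - <<'E'
from h import *
d=np.load('pics/t0.npz')['d'];tray('top',d)
P=cloud('top',d);m=(P[...,2]>.08)&(P[...,2]<.1)&(P[...,0]>.7)&(P[...,0]<.83)&(abs(P[...,1]+.06)<.06);print('jar top',P[m].min(0),P[m].max(0))
rep([-.296,.190],.12,-SX)
E
```

```text
stand: n 897 c [-296.0171   80.2458] size [200.4348 140.6976] ang 7.584281921386719 zmax 0.03640209133978123 px [252 185 105  80] min [-402.8027   -1.938 ] max [-188.9378  161.8043]
stand: n 332 c [-307.3132   81.7694] size [53.4776 54.6512] ang 16.025632858276367 zmax 0.05490936020320425 px [285 207  27  28] min [-334.86     54.4522] max [-281.2119  109.1237]
stand: n 339 c [-242.5468   80.4761] size [54.1005 53.519 ] ang 86.71238708496094 zmax 0.05432176352999307 px [317 207  27  27] min [-269.5211   53.4791] max [-215.551   107.2221]
jar top [ 0.7672 -0.0906  0.0803] [ 0.82   -0.0384  0.0944]
t 0.1 stand xy mm [-894.6145 -347.9292] z 0.23022380509440937 F [ 0.1078  0.194  -0.0783] w 0.997887260231516 j [-1.3575  0.6159 -0.0126  1.4248  0.0081  1.1034 -0.0404]
twist [-0.0023 -0.0003 -0.3077]
dp now [-0.694  -0.4073  0.1112] dp after twist [-0.5379 -0.5986  0.1102]
```

```bash
python3 -m handwheel '{"dp":[[0,0,0],[0,0,0],[0,0,0],[-0.03,-0.033,0],[-0.03,-0.033,0],[-0.03,-0.033,0],[-0.03,-0.033,0],[-0.03,-0.033,0],[-0.03,-0.033,0],[-0.03,-0.033,0]],"twist":[[0,0,-0.103],[0,0,-0.103],[0,0,-0.102],[0,0,0],[0,0,0],[0,0,0],[0,0,0],[0,0,0],[0,0,0],[0,0,0]],"jaw":[-0.5,-0.5,-0.5,-0.5,-0.5,-0.5,-0.5,-0.5,-0.5,-0.5]}' 40
python3 -c "
from h import *
rep([-.296,.190],.12,-SX)"
```

```text
time_s: 1.1
position: [0.3806, 0.4135, 0.2309]
tool_rot: [-0.0, -0.034, 0.999, -0.0]
ft_force: [1.1, 0.4, -0.4]
width: 0.751
t 1.1 stand xy mm [-662.5614 -136.8648] z 0.23094813956161747 F [ 1.0536  0.4303 -0.4191] w 0.7508935129894352 j [-0.8114  0.4787 -0.0826  1.6828  0.0457  0.9829  0.7288]
twist [-0.0007 -0.0006  0.0003]
dp now [-0.3268 -0.3666  0.111 ] dp after twist [-0.3269 -0.3666  0.1109]
```

```bash
python3 -m handwheel '{"dp":[[-0.033,-0.037,0],[-0.033,-0.037,0],[-0.033,-0.037,0],[-0.033,-0.037,0],[-0.033,-0.037,0],[-0.033,-0.037,0],[-0.033,-0.037,0.01],[-0.032,-0.036,0.02],[-0.032,-0.036,0.03],[-0.032,-0.036,0.04]],"twist":[[0,0,0],[0,0,0],[0,0,0],[0,0,0],[0,0,0],[0,0,0],[0,0,0],[0,0,0],[0,0,0],[0,0,0]],"jaw":[-0.5,-0.5,-0.5,-0.5,-0.5,-0.5,-0.5,-0.5,-0.5,-0.5]}'
python3 -c "
from h import *
rep([-.296,.190],.02,-SX)
snap('scene','s1')
snap('top','t1')"
```

```text
time_s: 2.1
position: [0.72, 0.0816, 0.1435]
tool_rot: [0.001, -0.033, 0.999, -0.0]
ft_force: [0.7, 0.6, 0.1]
width: 0.748
t 2.1 stand xy mm [-308.382   179.2221] z 0.14348469776647407 F [0.7247 0.6224 0.11  ] w 0.7483284179862492 j [-0.1211  0.8144 -0.0452  1.2728  0.0387  1.0532  1.4663]
twist [-0.0006  0.0022 -0.0012]
dp now [-0.0105 -0.0123  0.1235] dp after twist [-0.0108 -0.0124  0.1235]
```

View pics/s1.png

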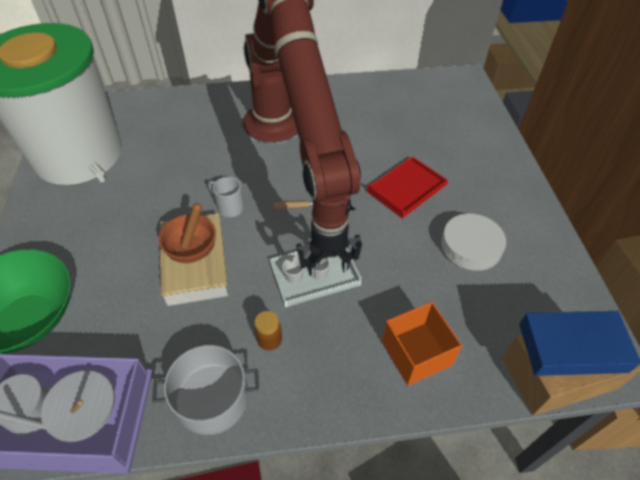

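```bash
python3 -m handwheel '{"dp":[[-0.005,-0.006,0.01],[0,0,0.03],[0,0,0.04],[0,0,0.03],[0,0,0.01],[0,0,0],[0,0,0]],"twist":[[0,0,0],[0,0,0],[0,0,0],[0,0,0],[0,0,0],[0,0,0],[0,0,0]],"jaw":[-0.5,-0.5,-0.5,-0.5,-0.5,-0.5,-0.5]}'
python3 -c "
from h import *
rep([-.296,.190],.005,-SX)
snap('scene','s2')
i=cv2.imread('pics/s2.png')[190:310,240:400];cv2.imwrite('pics/s2c.png',cv2.resize(i,None,fx=5,fy=5,interpolation=2))"
```

```text
time_s: 2.9
position: [0.725, 0.0793, 0.0262]
tool_rot: [0.002, -0.035, 0.999, 0.0]
ft_force: [-0.5, -0.3, 1.5]
width: 0.75
t 2.9 stand xy mm [-305.7236  184.047 ] z 0.026157470312111145 F [-0.4675 -0.282   1.5348] w 0.7501878777475852 j [-0.1169  0.9485 -0.0439  1.3379  0.047   0.8522  1.4666]
twist [0.0007 0.004  0.0011]
dp now [-0.0059 -0.0097  0.0212] dp after twist [-0.006  -0.0097  0.0212]
```

View pics/s2c.png

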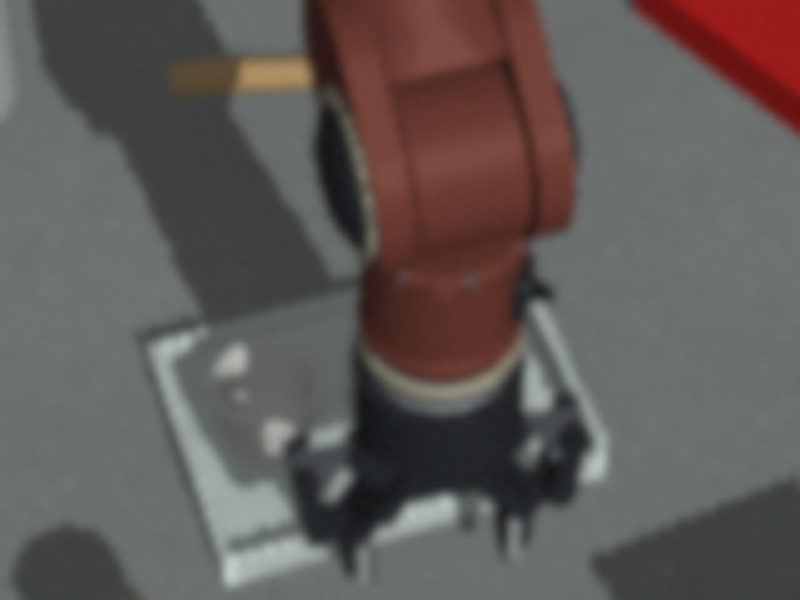

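```bash
python3 -m handwheel '{"dp":[[-0.006,-0.01,0.006],[0,0,0.006],[0,0,0.006],[0,0,0.003],[0,0,0.002],[0,0,0]],"twist":[[0,-0.002,0],[0,0,0],[0,0,0],[0,0,0],[0,0,0],[0,0,0]],"jaw":[-0.5,-0.5,-0.5,-0.5,-0.5,-0.5]}'
python3 -c "
from h import *
rep([-.296,.190],.0,-SX)"
```

```text
time_s: 3.55
position: [0.7297, 0.0691, 0.0003]
tool_rot: [0.0, -0.034, 0.999, 0.0]
ft_force: [-0.2, -0.2, 0.1]
width: 0.75
t 3.55 stand xy mm [-295.1953  188.1106] z 0.00028252034016009245 F [-0.1904 -0.2407  0.1008] w 0.7504396959290461 j [-0.1024  0.9872 -0.0441  1.3291  0.0499  0.8254  1.4789]
twist [0.0002 0.001  0.0007]
dp now [-0.0019  0.0008  0.0003] dp after twist [-0.0019  0.0008  0.0003]
```

```bash
python3 -m handwheel '{"dp":[[0.004,0,0],[0.005,0,0],[0.005,0,0],[0.004,0,0],[0.004,0,0],[0.004,0,0],[0.004,0,0],[0.004,0,0],[0.004,0,0],[0.002,0,0]],"twist":[[0,0,0],[0,0,0],[0,0,0],[0,0,0],[0,0,0],[0,0,0],[0,0,0],[0,0,0],[0,0,0],[0,0,0]],"jaw":[-0.5,-0.5,-0.5,-0.5,-0.5,-0.5,-0.5,-0.5,-0.5,-0.5]}'
python3 -c "
from h import *
rep([-.296,.081],.0,-SX)
im,d=snap('top','t2');tray('top',d)"
```

```text
time_s: 4.55
position: [0.6905, 0.0658, 0.0011]
tool_rot: [0.002, -0.034, 0.999, -0.0]
ft_force: [2.9, 0.1, -0.1]
width: 0.751
t 4.55 stand xy mm [-294.5485  148.7055] z 0.0011266748200277586 F [ 2.8689  0.1448 -0.0832] w 0.7512590059705015 j [-0.1037  0.9341 -0.0431  1.4705  0.0526  0.735   1.4708]
twist [-0.0004  0.0031  0.0003]
dp now [0.0677 0.0015 0.0009] dp after twist [0.0677 0.0015 0.0011]
stand: n 377 c [-361.4179   60.8429] size [ 77.5375 140.423 ] ang 3.8656885623931885 zmax 0.037785205391066445 px [252 200  37  70] min [-403.363   -11.5828] max [-327.2389  133.3833]
```

View pics/t2.png

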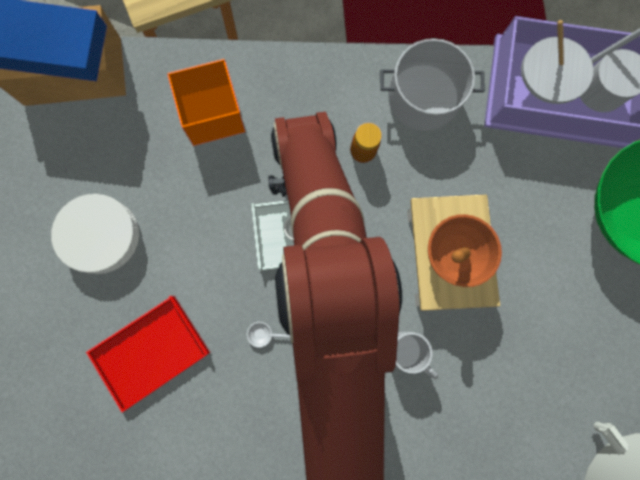

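The arm hides most of the tray from above, but the raised end at (270,235) is visible. It has moved and is turning square, with yaw now about 3.9°. I'll continue.

```bash
python3 -m handwheel '{"dp":[[0.003,0,0],[0.004,0,0],[0.005,0,0],[0.006,0,0],[0.006,0,0],[0.006,0,0],[0.006,0,0],[0.006,0,0],[0.005,0,0],[0.003,0,0]],"twist":[[0,0,0],[0,0,0],[0,0,0],[0,0,0],[0,0,0],[0,0,0],[0,0,0],[0,0,0],[0,0,0],[0,0,0]],"jaw":[-0.5,-0.5,-0.5,-0.5,-0.5,-0.5,-0.5,-0.5,-0.5,-0.5]}'
python3 -c "
from h import *
rep([-.296,.081],.0,-SX)
im,d=snap('top','t3');tray('top',d)
im,d=snap('scene','s3');tray('scene',d)"
```

```text
time_s: 5.6
position: [0.6402, 0.0629, 0.001]
tool_rot: [0.001, -0.034, 0.999, 0.0]
ft_force: [4.0, 0.0, 1.9]
width: 0.75
t 5.6 stand xy mm [-295.13     98.4014] z 0.0009814566816973985 F [3.9738 0.0282 1.8616] w 0.7499596963134372 j [-0.1074  0.8767 -0.0423  1.6342  0.0548  0.6291  1.4603]
twist [0.0004 0.0027 0.0002]
dp now [0.0174 0.0009 0.0009] dp after twist [0.0174 0.0009 0.001 ]
stand: n 418 c [-369.5602   25.7135] size [155.7009  73.7645] ang 88.00538635253906 zmax 0.059692914339379954 px [252 210  36  79] min [-406.1916  -51.4753] max [-330.5163  102.5034]
stand: n 918 c [-305.0707   31.0695] size [166.7782 200.4619] ang 89.76683044433594 zmax 0.05984498740547317 px [272 222  85  62] min [-405.4753  -52.5688] max [-205.0109  114.5505]
```

View pics/s3.png

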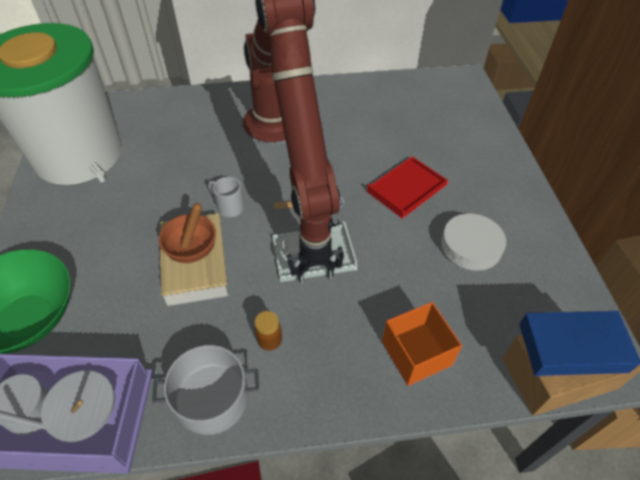

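The tray is now square (yaw about 0) and its far edge is at -52 mm, so its centre is at y of about +18 mm. It needs about 17.5 mm more.

```bash
python3 -m handwheel '{"dp":[[0.003,0,0],[0.004,0,0],[0.004,0,0],[0.003,0,0],[0.002,0,0],[0.001,0,0],[0,0,0]],"twist":[[0,0,0],[0,0,0],[0,0,0],[0,0,0],[0,0,0],[0,0,0],[0,0,0]],"jaw":[-0.5,-0.5,-0.5,-0.5,-0.5,-0.5,-0.5]}'
python3 -c "
from h import *
rep([-.296,.081],.0,-SX)
im,d=snap('top','t4');tray('top',d)
im,d=snap('scene','s4');tray('scene',d)"
```

```text
time_s: 6.4
position: [0.6233, 0.0614, 0.0007]
tool_rot: [0.001, -0.034, 0.999, -0.0]
ft_force: [3.4, -0.4, 2.7]
width: 0.75
t 6.4 stand xy mm [-294.711    81.3612] z 0.0007466006767240206 F [ 3.3508 -0.4276  2.6886] w 0.7503071550268144 j [-0.1089  0.8594 -0.0411  1.6864  0.056   0.5952  1.4569]
twist [-0.0002  0.0018  0.0003]
dp now [0.0004 0.0013 0.0007] dp after twist [0.0004 0.0013 0.0007]
stand: n 419 c [-369.2633    8.2915] size [153.0612  74.7851] ang 88.55421447753906 zmax 0.05995332039145196 px [252 219  37  78] min [-405.7484  -68.2569] max [-330.3716   84.1241]
stand: n 917 c [-305.116    14.8017] size [168.4543 201.1035] ang 89.99446868896484 zmax 0.059984095279329575 px [271 217  85  61] min [-405.6726  -69.4281] max [-204.566   99.024]
```

```bash
python3 -m handwheel '{"dp":[[-0.01,0,0],[-0.015,0,0],[-0.01,0,-0.01],[0,0,-0.04],[0,0,-0.045],[0,0,-0.04],[0,0,-0.01],[0,0,0],[0,0,0],[0,0,0]],"twist":[[0,0,0],[0,0,0],[0,0,0],[0,0,0],[0,0,0],[0,0,0.145],[0,0,0.145],[0,0,0.145],[0,0,0.145],[0,0,0.145]],"jaw":[-0.5,-0.5,-0.5,-0.5,-0.5,-0.5,-0.5,-0.5,-0.5,-0.5]}'
python3 -m handwheel '{"dp":[[0,0,0],[0,0,0],[0,0,0],[0,0,0],[0,0,0],[0,0,0]],"twist":[[0,0,0.141],[0,0,0.141],[0,0,0.141],[0,0,0.141],[0,0,0.141],[0,0,0.141]],"jaw":[-0.5,-0.5,-0.5,-0.5,-0.5,-0.5]}'
python3 -c "
from h import *
rep([-.440,.0],.02,SY)"
```

```text
time_s: 7.5
position: [0.6539, 0.0636, 0.1435]
tool_rot: [-0.004, 0.325, 0.946, -0.002]
ft_force: [-0.1, 0.7, -0.4]
width: 0.748
time_s: 8.1
position: [0.6539, 0.0638, 0.1432]
tool_rot: [-0.003, 0.685, 0.729, -0.003]
ft_force: [0.2, 0.6, -0.4]
width: 0.753
t 8.1 stand xy mm [-295.0857  112.1235] z 0.1432035878652192 F [ 0.1988  0.5727 -0.4092] w 0.7534940850686532 j [-0.3452  0.7431  0.3897  1.5036 -0.3185  0.9668  0.1975]
twist [-0.0086 -0.0009 -0.0063]
dp now [ 0.1441 -0.112   0.1243] dp after twist [ 0.1449 -0.1121  0.1232]
```

```bash
python3 -m handwheel '{"dp":[[0.02,-0.016,0],[0.03,-0.023,0],[0.035,-0.027,0],[0.035,-0.027,0],[0.02,-0.016,0],[0.005,-0.003,0],[0,0,0]],"twist":[[-0.009,0,-0.006],[0,0,0],[0,0,0],[0,0,0],[0,0,0],[0,0,0],[0,0,0]],"jaw":[-0.5,-0.5,-0.5,-0.5,-0.5,-0.5,-0.5]}'
python3 -c "
from h import *
rep([-.440,.0],.0,SY)
im,d=snap('top','t5');tray('top',d)"
```

```text
time_s: 8.8
position: [0.5332, 0.2003, 0.1434]
tool_rot: [0.002, 0.68, 0.733, 0.002]
ft_force: [0.3, -0.4, -0.1]
width: 0.747
t 8.8 stand xy mm [-439.4732    0.9248] z 0.14338184775204926 F [ 0.2963 -0.3881 -0.0644] w 0.7474906562460348 j [-0.6559  0.6185  0.4071  1.7795 -0.3208  0.8044 -0.0171]
twist [0.0054 0.0012 0.0077]
dp now [ 0.0007 -0.0017  0.1434] dp after twist [ 0.0005 -0.0009  0.1434]
stand: n 911 c [-305.7834    1.4893] size [200.1454 140.3366] ang 0.06266773492097855 zmax 0.03840273873550759 px [252 226  99  71] min [-405.8989  -68.6041] max [-205.7377   71.7563]
stand: n 315 c [-316.665     4.9124] size [53.9551 53.9563] ang 8.764532089233398 zmax 0.05607983178027598 px [282 245  28  27] min [-344.371   -22.4951] max [-289.6106   31.3042]
stand: n 315 c [-252.8316   -5.5143] size [53.4616 53.2809] ang 43.7237548828125 zmax 0.054840376933637525 px [314 248  28  27] min [-280.1018  -32.1098] max [-225.1974   21.5859]
```

View pics/t5.png

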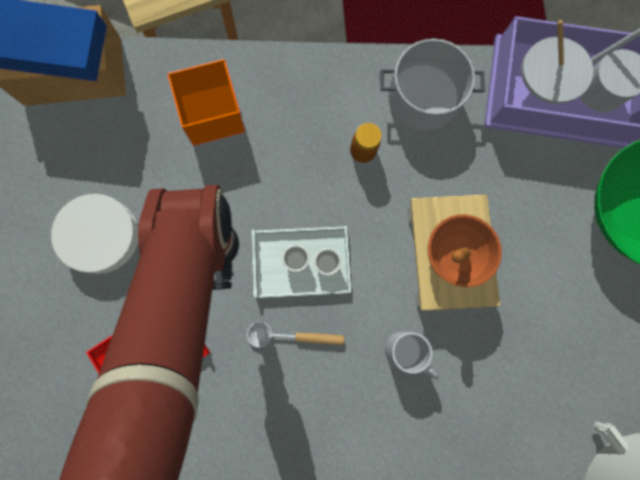

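The tray is at (-305.8, +1.5) mm with yaw 0.06°, and both cups are standing. Now I'll lower the hand behind the raised end.

```bash
python3 -m handwheel '{"dp":[[0,0,0.03],[0,0,0.045],[0,0,0.035],[0,0,0.02],[0,0,0.008],[0,0,0.004],[0,0,0]],"twist":[[0.004,0,0.007],[0,0,0],[0,0,0],[0,0,0],[0,0,0],[0,0,0],[0,0,0]],"jaw":[-0.5,-0.5,-0.5,-0.5,-0.5,-0.5,-0.5]}'
python3 -c "
from h import *
rep([-.1485,.0015],.0,SY)"
```

```text
time_s: 9.55
position: [0.5377, 0.1993, 0.0029]
tool_rot: [0.003, 0.684, 0.73, 0.003]
ft_force: [0.1, 0.3, -1.0]
width: 0.751
t 9.55 stand xy mm [-438.1605    5.3432] z 0.0029234837181888705 F [ 0.0584  0.2652 -1.0005] w 0.7505171026873133 j [-0.5737  0.8243  0.2888  1.8552 -0.4313  0.5162  0.0701]
twist [ 0.0076  0.0005 -0.0025]
dp now [-0.2897 -0.0032  0.003 ] dp after twist [-0.2897 -0.0038  0.0029]
```

```bash
python3 -m handwheel '{"dp":[[-0.006,-0.003,0.003],[-0.008,0,0],[-0.004,0,0],[-0.004,0,0],[-0.005,0,0],[-0.006,0,0],[-0.007,0,0],[-0.007,0,0],[-0.007,0,0],[-0.007,0,0]],"twist":[[0.007,0,-0.002],[0,0,0],[0,0,0],[0,0,0],[0,0,0],[0,0,0],[0,0,0],[0,0,0],[0,0,0],[0,0,0]],"jaw":[-0.5,-0.5,-0.5,-0.5,-0.5,-0.5,-0.5,-0.5,-0.5,-0.5]}'
python3 -m handwheel '{"dp":[[-0.007,0,0],[-0.007,0,0],[-0.007,0,0],[-0.007,0,0],[-0.007,0,0],[-0.006,0,0],[-0.005,0,0],[-0.003,0,0]],"twist":[[0,0,0],[0,0,0],[0,0,0],[0,0,0],[0,0,0],[0,0,0],[0,0,0],[0,0,0]],"jaw":[-0.5,-0.5,-0.5,-0.5,-0.5,-0.5,-0.5,-0.5]}'
python3 -c "
from h import *
rep([-.1485,.0015],.0,SY)
im,d=snap('top','t6');tray('top',d)"
```

```text
time_s: 10.55
position: [0.5385, 0.1411, 0.0002]
tool_rot: [-0.001, 0.682, 0.732, 0.001]
ft_force: [-0.3, 5.1, 3.6]
width: 0.754
time_s: 11.35
position: [0.5418, 0.0917, 0.0002]
tool_rot: [-0.001, 0.682, 0.731, 0.001]
ft_force: [-0.4, 5.0, 4.5]
width: 0.751
t 11.35 stand xy mm [-330.5003    2.147 ] z 0.00015232969169038518 F [-0.3807  4.9806  4.4871] w 0.7510930574447665 j [-0.3598  0.8044  0.2424  1.9184 -0.4012  0.4647  0.2424]
twist [ 0.0009 -0.0022  0.0022]
dp now [-0.182  -0.001  -0.0003] dp after twist [-0.182  -0.0006  0.0002]
stand: n 614 c [-216.9415    2.1786] size [193.7299 140.4865] ang 0.14145292341709137 zmax 0.02577206988219416 px [299 224  94  71] min [-313.6354  -68.237 ] max [-120.1089   72.4048]
stand: n 319 c [-230.534     5.8473] size [54.1629 53.2936] ang 86.951171875 zmax 0.05513582404802253 px [325 242  27  27] min [-257.4809  -21.1071] max [-203.7951   32.9817]
stand: n 331 c [-166.3538   -5.4305] size [53.664  53.1446] ang 86.13195037841797 zmax 0.05376049231142044 px [357 246  27  27] min [-192.9967  -32.2885] max [-139.7761   21.7101]
```

View pics/t6.png

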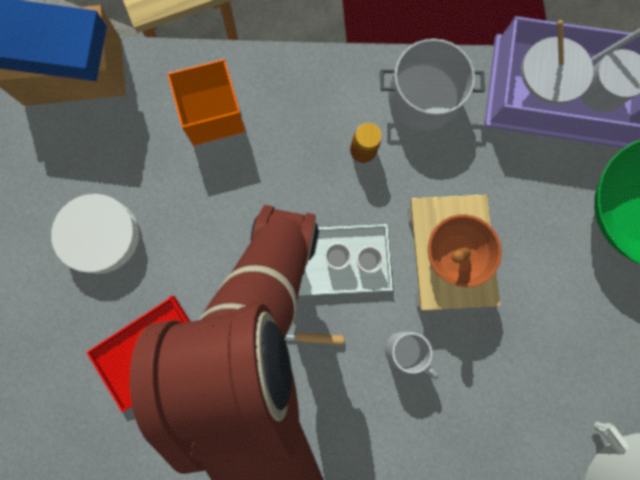

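The tray is straight at the mouth: leading edge at x = -120 mm, y = +2 mm, yaw 0.14°. The cups have not moved on it. I'll go in.

```bash
python3 -m handwheel '{"dp":[[-0.003,0,0],[-0.004,0,0],[-0.005,0,0],[-0.006,0,0],[-0.007,0,0],[-0.007,0,0],[-0.007,0,0],[-0.007,0,0],[-0.007,0,0],[-0.007,0,0]],"twist":[[0,-0.002,0.002],[0,0,0],[0,0,0],[0,0,0],[0,0,0],[0,0,0],[0,0,0],[0,0,0],[0,0,0],[0,0,0]],"jaw":[-0.5,-0.5,-0.5,-0.5,-0.5,-0.5,-0.5,-0.5,-0.5,-0.5]}'
python3 -m handwheel '{"dp":[[-0.006,0,0],[-0.006,0,0],[-0.006,0,0],[-0.006,0,0],[-0.005,0,0],[-0.003,0,0]],"twist":[[0,0,0],[0,0,0],[0,0,0],[0,0,0],[0,0,0],[0,0,0]],"jaw":[-0.5,-0.5,-0.5,-0.5,-0.5,-0.5]}'
python3 -c "
from h import *
rep([-.1485,.0015],.0,SY)
im,d=snap('top','t7');tray('top',d)
snap('scene','s7')"
```

```text
time_s: 12.4
position: [0.5453, 0.0318, -0.0001]
tool_rot: [-0.0, 0.682, 0.731, -0.0]
ft_force: [-0.2, 5.5, 4.0]
width: 0.753
time_s: 13.0
position: [0.5473, -0.001, -0.0001]
tool_rot: [0.0, 0.683, 0.731, -0.001]
ft_force: [-0.7, 5.2, 3.9]
width: 0.752
t 13.0 stand xy mm [-237.6709    1.3836] z -0.0001360138513332096 F [-0.691   5.1616  3.9433] w 0.7517955855457665 j [-0.1797  0.8013  0.222   1.9228 -0.3643  0.4568  0.3734]
twist [-0.0006  0.001  -0.0005]
dp now [-0.0892  0.0002 -0.    ] dp after twist [-0.0892  0.0001 -0.0001]
stand: n 269 c [-133.4737    1.6164] size [53.8453 43.0039] ang 66.80298614501953 zmax 0.055189869189451346 px [373 241  24  26] min [-160.5892  -21.809 ] max [-112.01     30.4665]
```

View pics/s7.png

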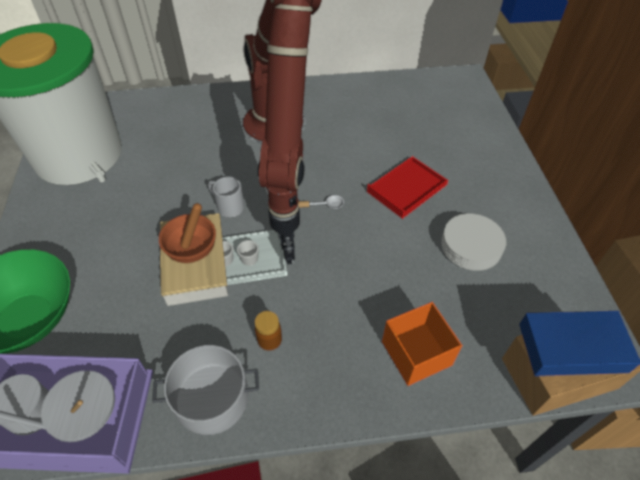

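The tray is entering cleanly: the leading cup is partly under the board at (228,250) and the force is steady at about 5 N. There are 89 mm left.

```bash
python3 -m handwheel '{"dp":[[-0.003,0,0],[-0.005,0,0],[-0.006,0,0],[-0.007,0,0],[-0.007,0,0],[-0.007,0,0],[-0.007,0,0],[-0.007,0,0],[-0.007,0,0],[-0.006,0,0]],"twist":[[0,0,0],[0,0,0],[0,0,0],[0,0,0],[0,0,0],[0,0,0],[0,0,0],[0,0,0],[0,0,0],[0,0,0]],"jaw":[-0.5,-0.5,-0.5,-0.5,-0.5,-0.5,-0.5,-0.5,-0.5,-0.5]}'
python3 -m handwheel '{"dp":[[-0.005,0,0],[-0.004,0,0],[-0.003,0,0],[-0.002,0,0],[-0.002,0,0]],"twist":[[0,0,0],[0,0,0],[0,0,0],[0,0,0],[0,0,0]],"jaw":[-0.5,-0.5,-0.5,-0.5,-0.5]}'
python3 -c "
from h import *
rep([-.1485,.0015],.0,SY)"
```

```text
time_s: 14.1
position: [0.5514, -0.0645, -0.0003]
tool_rot: [0.001, 0.683, 0.73, -0.001]
ft_force: [-0.4, 2.8, 0.7]
width: 0.75
time_s: 14.6
position: [0.5526, -0.0794, -0.0002]
tool_rot: [0.001, 0.683, 0.73, -0.001]
ft_force: [0.2, 2.8, -2.0]
width: 0.751
t 14.6 stand xy mm [-159.0802    1.2562] z -0.00023793050600073862 F [ 0.1735  2.7703 -1.9556] w 0.7508063410504789 j [-0.0295  0.809   0.2093  1.8918 -0.3306  0.4743  0.4794]
twist [-0.0006  0.0021 -0.001 ]
dp now [-0.0106  0.0003 -0.0002] dp after twist [-0.0106  0.0002 -0.0002]
```

```bash
python3 -m handwheel '{"dp":[[-0.002,0,0],[-0.002,0,0],[-0.002,0,0],[-0.002,0,0]],"twist":[[0,0,0],[0,0,0],[0,0,0],[0,0,0]],"jaw":[-0.5,-0.5,-0.5,-0.5]}'
python3 -m handwheel '{"dp":[[-0.001,0,0],[-0.001,0,0]],"twist":[[0,0,0],[0,0,0]],"jaw":[-0.5,-0.5]}'
python3 -m handwheel '{"dp":[[-0.001,0,0],[0,0,0]],"twist":[[0,0,0],[0,0,0]],"jaw":[-0.5,-0.5]}'
python3 -c "
from h import *
rep([-.1485,.0015],.0,SY)
im,d=snap('top','t8');tray('top',d)"
```

```text
time_s: 15.0
position: [0.5533, -0.0874, -0.0001]
tool_rot: [0.001, 0.683, 0.73, -0.001]
ft_force: [-0.4, 2.3, -1.3]
width: 0.749
time_s: 15.2
position: [0.5535, -0.0893, -0.0]
tool_rot: [0.001, 0.683, 0.73, -0.001]
ft_force: [-0.2, 1.9, -1.0]
width: 0.749
time_s: 15.4
position: [0.5536, -0.0905, -0.0]
tool_rot: [0.001, 0.683, 0.73, -0.001]
ft_force: [0.2, 1.8, -1.4]
width: 0.746
t 15.4 stand xy mm [-147.9647    1.5464] z -7.714245124145619e-06 F [ 0.189   1.7696 -1.398 ] w 0.7464355191145745 j [-0.0089  0.8106  0.208   1.8845 -0.3258  0.4786  0.4937]
twist [ 0.0001  0.0023 -0.001 ]
dp now [ 0.0005 -0.     -0.    ] dp after twist [ 0.0005 -0.     -0.    ]
```

View pics/t8.png

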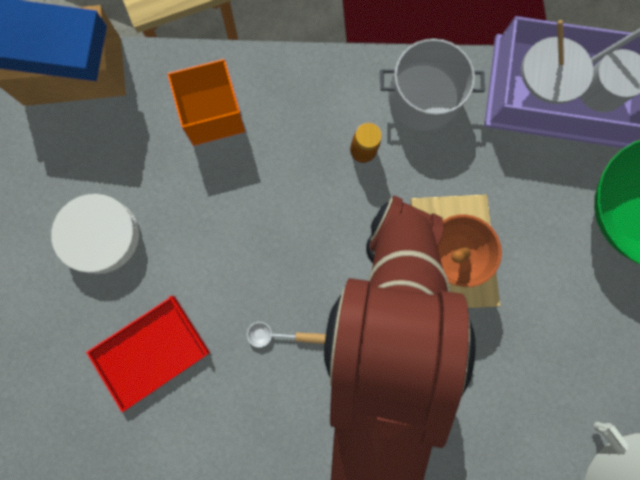

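```bash
for i in 1 2 3 4 5; do :; done; python3 -m handwheel '{"dp":[[-0.001,0,0],[-0.001,0,0]],"twist":[[0,0,0],[0,0,0]],"jaw":[-0.5,-0.5]}'
python3 -m handwheel '{"dp":[[-0.001,0,0],[0,0,0]],"twist":[[0,0,0],[0,0,0]],"jaw":[-0.5,-0.5]}'
python3 -c "
from h import *
rep([-.1485,.0015],.0,SY)
im,d=snap('scene','s8')
i=cv2.imread('pics/s8.png')[170:320,140:340];cv2.imwrite('pics/s8c.png',cv2.resize(i,None,fx=4,fy=4,interpolation=2))"
```

```text
time_s: 15.65
position: [0.5536, -0.0908, 0.0]
tool_rot: [-0.0, 0.683, 0.731, -0.0]
ft_force: [-0.1, 5.9, 0.0]
width: 0.75
time_s: 15.85
position: [0.5535, -0.0908, 0.0]
tool_rot: [-0.001, 0.683, 0.731, 0.0]
ft_force: [-1.1, 5.7, 1.2]
width: 0.75
t 15.85 stand xy mm [-147.6058    1.4456] z 3.8857806135678824e-05 F [-1.0867  5.7153  1.1999] w 0.7497596423223647 j [-0.0043  0.8106  0.2046  1.883  -0.3262  0.4816  0.4972]
twist [-0.0009 -0.0014  0.0001]
dp now [0.0009 0.0001 0.    ] dp after twist [0.0009 0.0001 0.    ]
```

View pics/s8c.png

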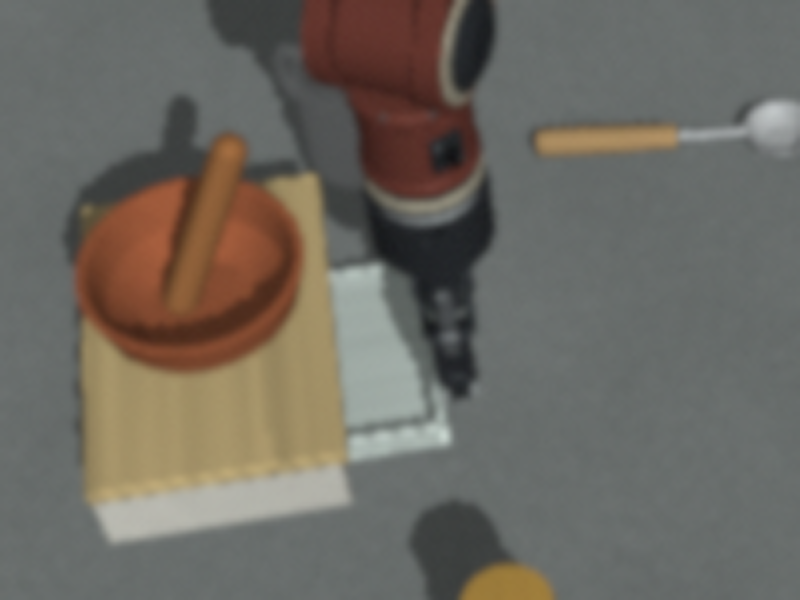

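The hand has stopped at x = -147.6 mm although I commanded about 3 mm more, and the force has risen to 6 N. That position is where the stop should be. I'll press slightly more to confirm.

```bash
python3 -m handwheel '{"dp":[[-0.001,0,0],[-0.001,0,0],[0,0,0]],"twist":[[0,0,0],[0,0,0],[0,0,0]],"jaw":[-0.5,-0.5,-0.5]}'
python3 -m handwheel '{"dp":[[-0.001,0,0],[-0.001,0,0],[0,0,0]],"twist":[[0,0,0],[0,0,0],[0,0,0]],"jaw":[-0.5,-0.5,-0.5]}'
```

```text
time_s: 16.2
position: [0.5533, -0.0908, 0.0]
tool_rot: [-0.002, 0.682, 0.731, 0.001]
ft_force: [-1.9, 8.6, 1.3]
width: 0.749
time_s: 16.5
position: [0.5531, -0.0909, -0.0]
tool_rot: [-0.004, 0.682, 0.731, 0.001]
ft_force: [-1.1, 11.2, 4.0]
width: 0.75
```

The force climbs to 11 N with no travel, so the tray is home. I'll back straight off, raise the hand and look.

```bash
python3 -m handwheel '{"dp":[[0.005,0,0],[0.006,0,0],[0.015,0,0],[0.025,0,0],[0.03,0,-0.01],[0.03,0,-0.04],[0.03,0,-0.045],[0.045,0,-0.045],[0.045,0,-0.04],[0.045,0,0]],"twist":[[0,0,0],[0,0,0],[0,0,0],[0,0,0],[0,0,0],[0,0,0],[0,0,0],[0,0,0],[0,0,0],[0,0,0]],"jaw":[-0.5,-0.5,-0.5,-0.5,-0.5,-0.5,-0.5,-0.5,-0.5,-0.5]}'
python3 -c "
from h import *
rep()
im,d=snap('top','t9');snap('scene','s9')
P=cloud('top',d);q=w2s(P)*1000
m=(P[...,2]>.028)&(P[...,2]<.04)&(q[...,0]>-180)&(q[...,0]<-110)&(abs(q[...,1])<90)
print('rear wall',m.sum(),q[m].min(0),q[m].max(0),cv2.minAreaRect(q[m].astype(np.float32)))
m=(P[...,2]>.012)&(P[...,2]<.026)&(q[...,0]>-180)&(q[...,0]<-82)&(abs(q[...,1])<90)
print('side',q[m].min(0),q[m].max(0))
m=(P[...,2]>.062)&(P[...,2]<.078)&(abs(q[...,0])<95)&(abs(q[...,1])<125);print('board',cv2.minAreaRect(q[m].astype(np.float32)))
a=cv2.imread('pics/t9.png')[180:330,340:520];b=cv2.imread('pics/s9.png')[180:330,140:320]
cv2.imwrite('pics/c9.png',cv2.resize(np.hstack([a,b]),None,fx=2.2,fy=2.2,interpolation=2))"
```

```text
time_s: 17.5
position: [0.5405, 0.1595, 0.1651]
tool_rot: [0.005, 0.684, 0.729, 0.004]
ft_force: [1.5, 0.7, -1.4]
width: 0.748
t 17.5 stand xy mm [-398.2854    5.4583] z 0.16511685690431177 F [ 1.4538  0.7207 -1.3646] w 0.747995563006722 j [-0.5785  0.5756  0.3907  1.7798 -0.2802  0.8293  0.0077]
rear wall 208 [-137.7394  -69.0728] [-130.8025   69.8974] ((-134.3283233642578, 0.4142913818359375), (6.88021183013916, 138.97549438476562), 0.12113413214683533)
side [-138.0006  -69.0408] [-82.0042  70.9246]
board ((-0.20477294921875, -0.0330963134765625), (156.62771606445312, 227.50547790527344), 0.16870762407779694)
```

View pics/c9.png

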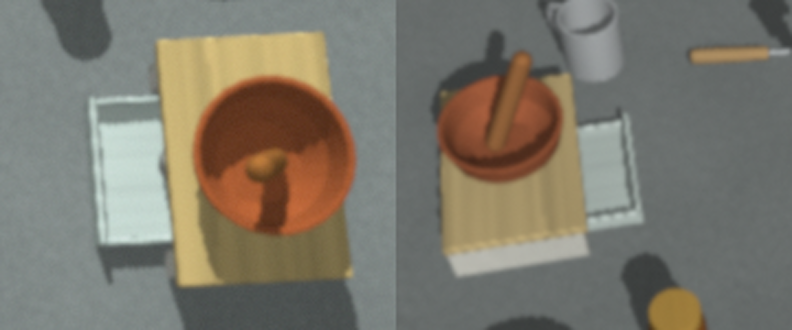

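View pics/s9.png

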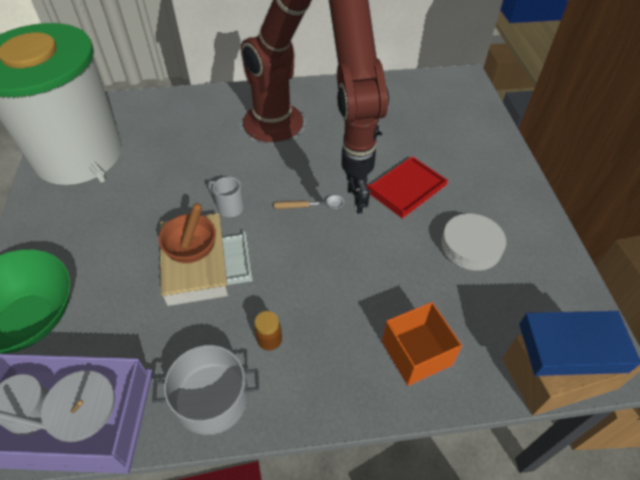

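The raised end's outer face is at x = -137.7 mm (should be -137.5), y = +0.4 mm, yaw 0.1°. Cup1's rim shows in place at the board's edge, top-crop (163,165). The bystanders are where they were and the hand is clear. I'll let the arm settle and hand in.

```bash
python3 -m handwheel '{"dp":[[0,0,0],[0,0,0],[0,0,0]],"twist":[[0,0,0],[0,0,0],[0,0,0]],"jaw":[-0.5,-0.5,-0.5]}'
python3 - <<'E'
from h import *
s=env.state();print(s['position'],np.abs(s['qvel']).max())
env.close_job()
E
```

```text
time_s: 17.9
position: [0.537, 0.157, 0.1594]
tool_rot: [0.001, 0.684, 0.729, -0.001]
ft_force: [0.0, -0.1, -0.2]
width: 0.749
[0.537  0.157  0.1594] 0.007450410813890872
the job is handed in; nothing more can be done
```

The tray is under the board, stopped against the stand's back wall with only its raised end sticking out. I handed the job in at 17.9 s. I pushed the tray's side with two parted fingers until it was square and on the stand's axis. Then I pushed from the raised end until the hand stopped moving and the force rose to 11 N.

**Tray position:** the raised end's outer face is at x = -137.7 mm in the stand's frame (nominal -137.5), y = +0.4 mm and yaw about 0.1°.

**Cups:** both stood on the tray in every picture where they were in view. At the end only the edge of the middle cup's rim shows at the board's edge, in place. The front cup is hidden under the board, so I could not see it directly.

**Surroundings:** the bystanders and the red look-alike tray look unmoved in the last pictures. The hand is raised and clear, with about 0 N on it. No check failed or disagreed.

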